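Nest the clean domed covers on the drying stand

TASK

Put the washed domed covers away to dry: lay the cork ring flat in the middle of the round rubber pad on the low steel stand, then set the largest porcelain cover hollow side up centrally on the ring, then nest the middle-sized cover in it, then the smallest in that, each fully down and level. Set every piece down gently rather than dropping it, let go of each before taking the next, and leave the other things on the bench where they are.

Things in the scene. Friction and masses are not known exactly. Their poses are not given: they have to be found in the camera images.
- stand: Drying stand, fixed: flat square steel plate 130 x 130 mm, 6 mm thick, low on the bench, with a round black rubber pad 90 mm across and 2 mm thick in its middle (pad top 8 mm above the bench). Origin: centre of the underside, z up; the pad is centred on it. x and y run along its sides.
- cork_ring: Loose flat cork ring, 64 mm outside, 30 mm hole, 18 mm high, 60 g or so, lying flat. Origin: centre of the hole at the level of its underside, z up. The largest cover's flat crown rests on its flat top, centred over the hole.
- cover_large: Largest cover: 66 mm across the rim, 28 mm high, wall 3 mm, floor 4 mm. Loose white porcelain, standing hollow side up on its crown. Origin: centre of the crown's underside, z up to the rim. Outside straight over the top 12 mm, then curving in to a flat 44 mm crown. On the ring its origin stands 18 mm above the ring's underside. About 110 g.
- cover_medium: Middle cover: 52 mm across the rim, 38 mm high, wall 3 mm, floor 4 mm. Loose white porcelain, standing hollow side up on its crown. Origin: centre of the crown's underside, z up to the rim. Outside straight over the top 20 mm, then curving in to a flat 30 mm crown. Nested, it rests on the largest cover's floor (origin 4 mm above its origin), rim 14 mm above the largest cover's rim. About 90 g.
- cover_small: Smallest cover: 38 mm across the rim, 48 mm high, wall 3 mm, floor 4 mm. Loose white porcelain, standing hollow side up on its crown. Origin: centre of the crown's underside, z up to the rim. Outside straight over the top 30 mm, then curving in to a flat 20 mm crown. Nested, it rests on the middle cover's floor (origin 4 mm above its origin), rim 14 mm above the middle cover's rim. About 70 g.
- tube_rack: Bystander, loose: red plastic block rack for small tubes, 100 x 60 mm, 45 mm high, dotted with holes. Origin: centre of the underside; x along the long side. Leave it.
- jar: Bystander, loose: small amber glass jar with a blue screw cap, 48 mm across, 60 mm high. Origin: centre of the underside. Leave it.
- tip_box: Bystander, loose: blue pipette-tip box with a clear lid, 85 x 120 mm, 62 mm high, to the robot's right. Origin: centre of the underside. Leave it.
- marker: Bystander, loose: white marker pen with a black cap, 120 mm long, 14 mm thick, lying beyond the other things. Origin: under its middle; x along the pen. Leave it.

How it is judged:
On the way, in this order (a step that is already met when the one before it is completed fails the run):
1. The cork ring lies flat in the middle of the stand's rubber pad, let go (horizontal distance between cork_ring and stand below 0.013 m and z of cork_ring in the frame of stand between 0.005 and 0.0115 m and angle between cork_ring's own z axis and vertical below 0.2 rad and contact force between the fingers and cork_ring below 0.3 N and linear speed of cork_ring below 0.03 m/s), for 0.2 s.
2. The largest cover stands hollow side up on the ring, let go (horizontal distance between cork_ring and stand below 0.013 m and z of cork_ring in the frame of stand between 0.005 and 0.0115 m and angle between each of cork_ring, cover_large's own z axis and vertical below 0.2 rad and horizontal distance between cover_large and cork_ring below 0.01 m and z of cover_large in the frame of cork_ring between 0.015 and 0.021 m and contact force between the fingers and cover_large below 0.3 N and linear speed of cover_large below 0.03 m/s), for 0.2 s.
3. The middle cover is nested in the largest, let go (horizontal distance between cork_ring and stand below 0.013 m and z of cork_ring in the frame of stand between 0.005 and 0.0115 m and angle between each of cork_ring, cover_large, cover_medium's own z axis and vertical below 0.2 rad and horizontal distance between cover_large and cork_ring below 0.01 m and z of cover_large in the frame of cork_ring between 0.015 and 0.021 m and horizontal distance between cover_medium and cover_large below 0.008 m and z of cover_medium in the frame of cover_large between 0.002 and 0.009 m and contact force between the fingers and cover_medium below 0.3 N and linear speed of cover_medium below 0.03 m/s), for 0.2 s.
4. The smallest cover is nested in the middle one, let go (horizontal distance between cork_ring and stand below 0.013 m and z of cork_ring in the frame of stand between 0.005 and 0.0115 m and angle between each of cork_ring, cover_large, cover_medium, cover_small's own z axis and vertical below 0.2 rad and horizontal distance between cover_large and cork_ring below 0.01 m and z of cover_large in the frame of cork_ring between 0.015 and 0.021 m and horizontal distance between cover_medium and cover_large below 0.008 m and z of cover_medium in the frame of cover_large between 0.002 and 0.009 m and horizontal distance between cover_small and cover_medium below 0.008 m and z of cover_small in the frame of cover_medium between 0.002 and 0.009 m and contact force between the fingers and cover_small below 0.3 N and linear speed of cover_small below 0.03 m/s), for 0.2 s.
At the end, for the whole second after the job is handed in: Ring flat on the pad within 13 mm of its centre; largest cover standing on the ring within 10 mm; middle in largest and smallest in middle, each within 8 mm of centre and its crown under 9 mm above the origin of the one below; all upright within 0.2 rad, let go, at rest (all of step 4 and contact force between the fingers and cork_ring below 0.3 N and linear speed of each of cork_ring, cover_large, cover_medium below 0.03 m/s and contact force between the fingers and cover_large below 0.3 N and contact force between the fingers and cover_medium below 0.3 N); the robot touches nothing.
It fails at once if A bystander (rack, jar, tip box or marker) is moved more than 20 mm (distance of any of tube_rack, jar, tip_box, marker from where it was at the start of the episode above 0.02 m).
It fails at once if The ring or a cover is dropped or knocked flying (over 0.6 m/s with no finger holding it: a fall of about 18 mm) ((linear speed of cork_ring above 0.6 m/s and contact force between the fingers and cork_ring below 0.05 N) or (linear speed of cover_large above 0.6 m/s and contact force between the fingers and cover_large below 0.05 N) or (linear speed of cover_medium above 0.6 m/s and contact force between the fingers and cover_medium below 0.05 N) or (linear speed of cover_small above 0.6 m/s and contact force between the fingers and cover_small below 0.05 N)).
It also fails if it takes over 115 s, if anything falls off the work surface, if the arm or the gripper's body presses on something with over 40 N, if the wrist force passes 120 N, or if a joint passes its speed limit or range.

ROBOT

A 6-joint arm with a two-finger parallel gripper is mounted at the origin on the work surface. World frame = base frame: x ahead of the robot, y to its left, z up, the work surface at z = 0. Lengths are in m, angles in rad, forces in N, time in s.
With the tool pointing down it reaches from about 0.3 to 1 m from the base axis. Payload 5.1 kg.
Tool frame: the origin (TCP) lies between the finger pads; the fingertips stand 14 mm ahead of it and the grasp point (between the pads) lies 5 mm behind it (robot.finger_overhang is the distance from the TCP to the fingertips, in m); z points along the fingers, y is the line along which they close (so a half turn about z gives the same grasp; the last joint's range is limited). The gripper opens to 95 mm and grips with 3 to 60 N. Pads are 20 mm wide; open, the fingers measure 119 mm over their backs; the gripper's body (75 mm by 180 mm) begins 59 mm behind the grasp point.
Start: joints at [1.076, 0.124, 1.65, -0, 1.367, -0.083], TCP at [0.26, 0.596, 0.229] pointing down, gripper open.
Joint ranges: [-2.61, 2.61], [-1.02, 2.33], [0.03, 2.71], [-1.35, 4.49], [0.32, 2.68], [-2.91, 2.91]. Speed limits (rad/s): [2.57, 2.57, 3.14, 3.14, 3.14, 3.14].

INTERFACE

Orientations are given as a rotation vector (axis times angle).
In Python, from workcell import robot gives the robot as it stands. The module is installed in compiled form; this text tells all that it offers.
- The arm moves only by the shell command python3 -m inch 'ROWS' [OPENING] [FORCE]. ROWS is JSON, a list that holds one entry, the list of rows, each a list of 6 numbers: the shift along the tool's x, y, z normalised to -1 to 1, where 1 is 15 cm, then the turn, a rotation vector about the tool's x, y, z normalised to -1 to 1, where 1 is 180 degrees. In form: [[[x, y, z, rx, ry, rz], ...]]. A call has 1 to 12 rows; each row is the pose to reach, as a shift and turn from the pose commanded when the call began, along the tool's axes at that moment, turning the shorter way round; what a row does not reach only later rows make up. A row lasts 1/12 s, in which the tool goes at most 41.7 mm and 7.16 degrees, less where a joint would pass 70% of its speed; a pose out of reach is approached as far as the arm can. A call with a number of a shift or a turn outside -1 to 1 is refused whole. A call with a gripper value outside its range is refused whole. OPENING is the opening, from -1 (shut) to 1 (fully open), set as the call begins (- or left out, the last holds). The fingers move at their own pace and stop on an object; FORCE is the grip in N (left out, the last holds). Time passes only in rows, so rows that repeat a pose let the fingers close. It gives the time, the measured TCP pose, the force, the opening and the grip force at its end, in the units of the state.
- robot.read_state(): the state, without advancing time (a new reading comes with each control period).
- robot.grab_frame(name): name is "scene" or "side" or "wrist"; returns the picture (480x640x3 uint8, red, green, blue); there is no depth.
- robot.get_calibration(name): a dict with "fx", "fy", "cx", "cy" (pixels), "rvec" (rotation vector, rad) and "tvec" (3), from world to camera coordinates, as OpenCV has them; the wrist camera has in their place "mount" (4x4, takes a point from camera to tool coordinates, whose origin is the TCP and whose axes are the flange's). Camera axes: x right, y down, z forward; pixel columns grow to the right and rows downward; lengths in m; the calibration is good to about 2 mm. A picture is of the moment at which its call begins: read the wrist's pose just before it. get_calibration takes no time and is no camera call.
- robot.close_job(): hands the job in; it is judged then, once.
The state is a dict: "t": time; "q": joint angles; "qvel": joint speeds; "joint_torque": joint torques, N m; "eef_pos": TCP position; "ee_rot": TCP orientation; "wrist_force": force on the tool from outside, world axes, zero at the start; "wrist_torque": the same for the moment, N m; "opening": finger opening in m; "finger_force": force on a finger pad.
Only numpy, scipy, OpenCV 4.12 (cv2) and the standard library are available. Lean on these libraries where they do the work, as an engineer would, in place of code of your own. Each camera call takes 0.05 s, during which the arm holds its last target. There are 200 camera calls.

## Working session

There is one attempt and no reset: what is moved stays moved. The work goes in short steps, Python scripts to look and compute and a shell command to move; the robot and the scene stay as the last step left them, time stands still between calls to the robot, and variables do not carry over. Pictures are saved under pics/ and viewed, at most 18 in all, crops included, and the job is handed in when it is done.

```bash
mkdir -p pics; cat > h.py <<'E'
import numpy as np, cv2
from scipy.spatial.transform import Rotation as R
from workcell import robot
def snap(n,f):
    s=robot.read_state(); im=robot.grab_frame(n); cv2.imwrite('pics/'+f,im[:,:,::-1]); return s,im
def cam(n,s=None):
    c=robot.get_calibration(n); K=np.array([[c['fx'],0,c['cx']],[0,c['fy'],c['cy']],[0,0,1]])
    if 'mount' in c:
        T=np.eye(4); T[:3,:3]=R.from_rotvec(s['ee_rot']).as_matrix(); T[:3,3]=s['eef_pos']
        M=T@np.array(c['mount']); return K,M[:3,:3],M[:3,3]
    Rw=R.from_rotvec(c['rvec']).as_matrix(); return K,Rw.T,-Rw.T@np.array(c['tvec'])
def ray(C,u,v,z):
    K,A,o=C; d=A@np.linalg.inv(K)@np.array([u,v,1.]); return o+d*(z-o[2])/d[2]
def proj(C,p):
    K,A,o=C; q=K@(A.T@(np.array(p)-o)); return q[:2]/q[2]
E
python3 - <<'E'
from h import *
for n in ('scene','side','wrist'):
    s,im=snap(n,n+'0.png'); print(n,cam(n,s))
print(s)
E
```

```text
scene (array([[515.28996362,   0.        , 318.90708373],
       [  0.        , 515.28996362, 246.59422742],
       [  0.        ,   0.        ,   1.        ]]), array([[-0.57997784,  0.58381715, -0.56814016],
       [ 0.81443941,  0.43072445, -0.3887993 ],
       [ 0.01772416, -0.68821072, -0.72529433]]), array([1.0714002 , 0.37316666, 0.73060408]))
side (array([[597.28920501,   0.        , 319.8729167 ],
       [  0.        , 597.28920501, 236.92487628],
       [  0.        ,   0.        ,   1.        ]]), array([[ 0.93131378, -0.17110924,  0.32152181],
       [-0.36384238, -0.47715348,  0.79996455],
       [ 0.01653393, -0.86200127, -0.50663641]]), array([ 0.1503858 , -0.9344228 ,  0.62349834]))
wrist (array([[405.65083098,   0.        , 320.99231479],
       [  0.        , 405.65083098, 241.44884932],
       [  0.        ,   0.        ,   1.        ]]), array([[ 4.00618832e-01,  8.89295274e-01,  2.20586643e-01],
       [ 9.16244621e-01, -3.88680702e-01, -9.70726888e-02],
       [-5.88512234e-04,  2.41000472e-01, -9.70524820e-01]]), array([0.19883586, 0.62209203, 0.38272335]))
{'t': 0.1, 'q': array([ 1.07640036e+00,  1.24435178e-01,  1.65150346e+00,  2.56742431e-05,
        1.36750311e+00, -8.26034592e-02]), 'qvel': array([ 9.56937575e-04, -2.94853254e-03, -3.30136275e-03, -1.04542526e-03,
       -1.09571455e-03,  2.83977741e-05]), 'joint_torque': array([-7.84304939e-04, -4.18879509e+01, -3.61097145e+01,  7.76140485e-02,
        4.61541221e-02, -6.06126264e-05]), 'eef_pos': array([0.25992865, 0.59517512, 0.22753308]), 'ee_rot': array([-6.42176817e-01, -3.07469494e+00,  2.77279062e-03]), 'wrist_force': array([-0.21525905, -0.00354342,  0.32089339]), 'wrist_torque': array([-0.00609856,  0.02399862,  0.02913881]), 'finger_force': 0.0, 'opening': 0.09489335186558247}
```

View pics/scene0.png

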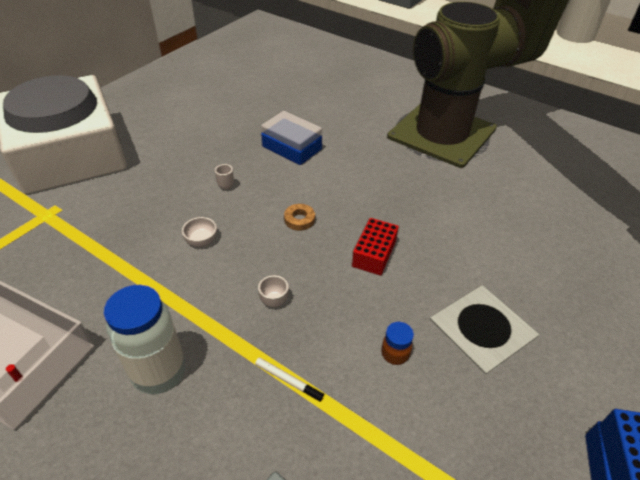

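View pics/side0.png

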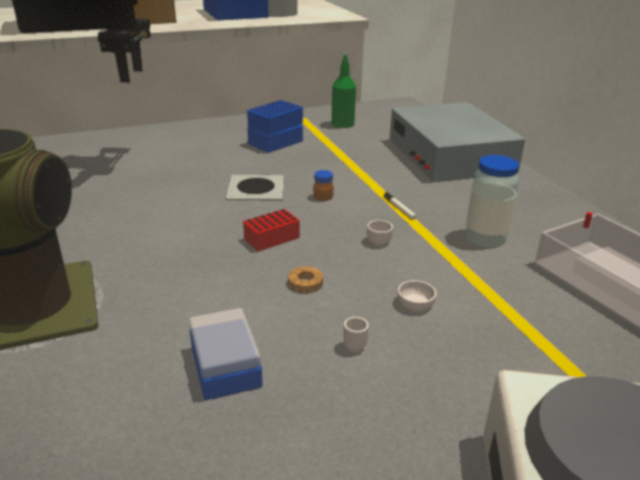

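The scene image shows the pad at (484,326), ring at (300,217), large cover at (200,232), medium at (274,291), small at (225,176), rack at (376,246), jar at (398,342) and tip box at (292,137). The side image shows the same layout.

```bash
python3 - <<'E'
from h import *
P={'pad':((484,326),(256,186),.008),'ring':((300,213),(306,275),.018),'L':((200,228),(416,291),.028),'M':((273,285),(379,228),.038),'S':((224,170),(356,324),.048),
'jar':((399,333),(323,177),.06),'rack':((380,238),(271,222),.045),'tip':((291,128),(225,335),.062)}
for k,(a,b,z) in P.items(): print(k,ray(cam('scene'),*a,z).round(4),ray(cam('side'),*b,z).round(4))
s=robot.read_state(); print(R.from_rotvec(s['ee_rot']).as_matrix().round(4))
c=robot.get_calibration('wrist'); print(np.array(c['mount']).round(4))
E
```

```text
pad [0.4903 0.3194 0.008 ] [0.4851 0.3104 0.008 ]
ring [ 0.4594 -0.0943  0.018 ] [ 0.4618 -0.0962  0.018 ]
L [ 0.6173 -0.2175  0.028 ] [ 0.6169 -0.22    0.028 ]
M [ 0.6504 -0.0089  0.038 ] [ 0.6456 -0.017   0.038 ]
S [ 0.474  -0.2839  0.048 ] [ 0.4721 -0.2886  0.048 ]
jar [0.6229 0.2211 0.06  ] [0.6113 0.2004 0.06  ]
rack [0.4485 0.0847 0.045 ] [0.4472 0.0665 0.045 ]
tip [ 0.2812 -0.2533  0.062 ] [ 0.2759 -0.262   0.062 ]
[[-9.164e-01  4.002e-01 -7.000e-04]
 [ 4.002e-01  9.164e-01 -1.400e-03]
 [ 1.000e-04 -1.600e-03 -1.000e+00]]
[[-4.000e-04 -9.705e-01 -2.412e-01  6.680e-02]
 [ 1.000e+00 -7.000e-04  1.100e-03 -1.000e-04]
 [-1.300e-03 -2.412e-01  9.705e-01 -1.552e-01]
 [ 0.000e+00  0.000e+00  0.000e+00  1.000e+00]]
```

View pics/wrist0.png

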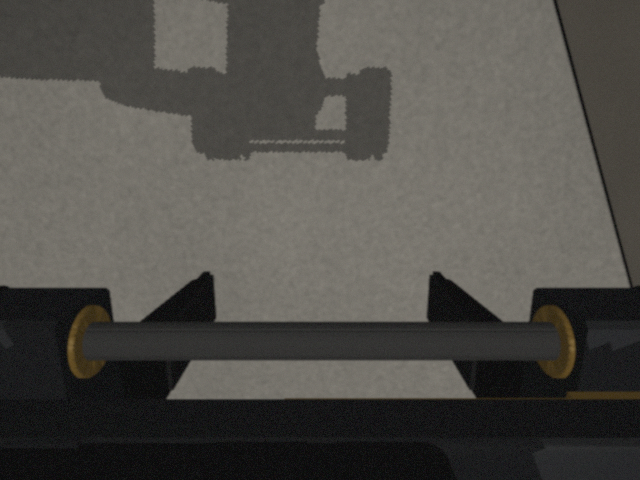

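```bash
python3 -m inch '[[[-0.4,-0.22,0,0,0,-0.05],[-0.8,-0.44,0,0,0,-0.1],[-1,-0.56,0,0,0,-0.131],[-1,-0.56,0,0,0,-0.131],[-1,-0.56,0,0,0,-0.131],[-1,-0.56,0,0,0,-0.131]]]' 1
python3 -m inch '[[[-0.2,-0.25,0,0,0,0],[-0.4,-0.5,0,0,0,0],[-0.6,-0.75,0,0,0,0],[-0.73,-0.93,0,0,0,0],[-0.73,-0.93,0,0,0,0],[-0.73,-0.93,0,0,0,0],[-0.73,-0.93,0,0,0,0]]]'
python3 - <<'E'
from h import *
s,im=snap('wrist','w1.png'); print(s['eef_pos'],R.from_rotvec(s['ee_rot']).as_matrix().round(4))
E
```

```text
t: 0.65
eef_pos: [0.3654, 0.4567, 0.2284]
ee_rot: [-0.008, -3.141, 0.001]
wrist_force: [0.1, 1.5, -0.1]
opening: 0.0949
finger_force: 0.0
t: 1.23
eef_pos: [0.4731, 0.3201, 0.2284]
ee_rot: [-0.001, -3.141, -0.001]
wrist_force: [-0.3, 0.1, 0.4]
opening: 0.0946
finger_force: 0.0
[0.47305027 0.32007373 0.22841811] [[-1.e+00  8.e-04 -9.e-04]
 [ 7.e-04  1.e+00  8.e-04]
 [ 9.e-04  8.e-04 -1.e+00]]
```

View pics/w1.png

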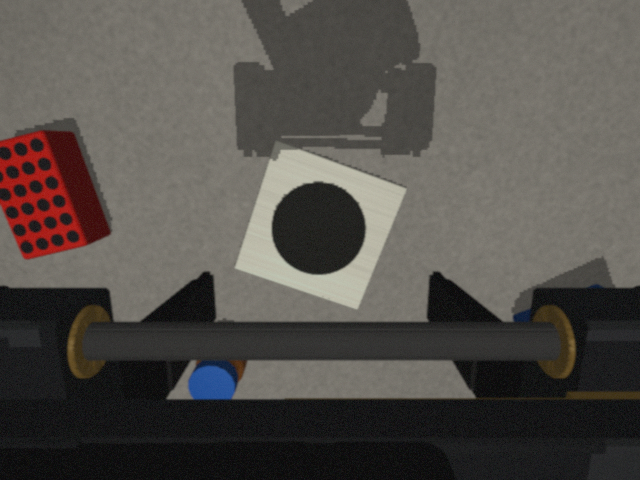

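The pad sits at about (319,228), with the rack to the left and the jar below.

```bash
python3 - <<'E'
from h import *
im=cv2.imread('pics/w1.png'); s=robot.read_state()
m=(im.max(2)<60).astype(np.uint8); m[:160]=0;m[285:]=0
cs,_=cv2.findContours(m,0,2); c=max(cs,key=cv2.contourArea); e=cv2.fitEllipse(c); print(e, ray(cam('wrist',s),*e[0],.008))
E
python3 -m inch '[[[0,-0.25,0,0,0,0],[0.02,-0.5,0,0,0,0],[0.05,-0.75,0,0,0,0],[0.07,-1,0,0,0,0],[0.07,-1,0,0,0,0]]]'
python3 -m inch '[[[0,-0.25,0,0,0,0],[0.02,-0.5,0,0,0,0],[0.05,-0.75,0,0,0,0],[0.07,-1,0,0,0,0],[0.07,-1,0,0,0,0]]]'
python3 -m inch '[[[0,-0.25,0,0,0,0],[0,-0.5,0,0,0,0],[0,-0.75,0,0,0,0],[0,-0.77,0,0,0,0],[0,-0.77,0,0,0,0],[0,-0.77,0,0,0,0]]]'
python3 - <<'E'
from h import *
s,im=snap('wrist','w2.png'); print(s['eef_pos'])
h=cv2.cvtColor(im,cv2.COLOR_RGB2HSV); m=cv2.inRange(h,(5,110,70),(25,255,255)); m[290:]=0
cs,_=cv2.findContours(m,0,2); c=max(cs,key=cv2.contourArea); e=cv2.fitEllipse(c); print(e, ray(cam('wrist',s),*e[0],.018))
E
```

```text
((318.0869140625, 227.9703826904297), (89.77041625976562, 91.02310180664062), 96.22834014892578) [0.48597517 0.31802674 0.008     ]
t: 1.7
eef_pos: [0.4619, 0.1667, 0.2286]
ee_rot: [-0.003, -3.142, 0.003]
wrist_force: [1.0, 0.8, -0.6]
opening: 0.0951
finger_force: 0.0
t: 2.12
eef_pos: [0.4521, 0.0164, 0.2289]
ee_rot: [0.006, 3.141, -0.003]
wrist_force: [0.7, -0.1, -0.1]
opening: 0.0948
finger_force: 0.0
t: 2.62
eef_pos: [0.4528, -0.0947, 0.2286]
ee_rot: [0.002, -3.142, -0.002]
wrist_force: [-0.5, -0.2, 0.1]
opening: 0.095
finger_force: 0.0
[ 0.45281458 -0.09466924  0.22855825]
((319.66888427734375, 224.2319793701172), (66.39079284667969, 66.6941146850586), 21.548091888427734) [ 0.46069993 -0.0955637   0.018     ]
```

View pics/w2.png

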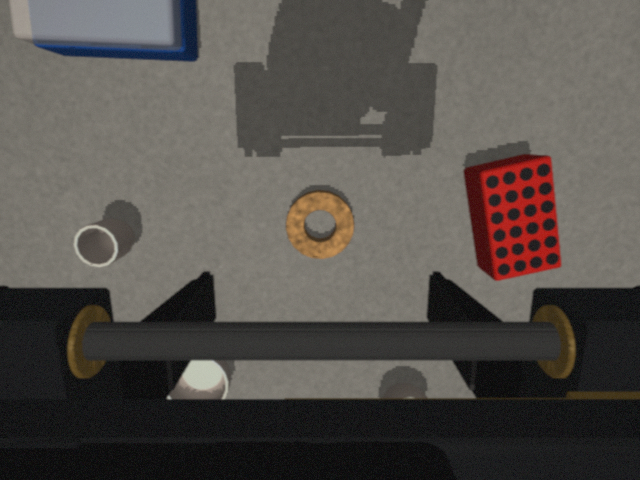

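The ring is at (320,224), almost straight below the tool, and nothing is near the fingers.

```bash

python3 -m inch '[[[-0.02,0,0.2,0,0,0],[-0.053,-0.006,0.45,0,0,0],[-0.053,-0.006,0.7,0,0,0],[-0.053,-0.006,0.9,0,0,0],[-0.053,-0.006,1,0,0,0],[-0.053,-0.006,1,0,0,0],[-0.053,-0.006,1,0,0,0]]]'
python3 -m inch '[[[0,0,0.12,0,0,0],[0,0,0.24,0,0,0],[0,0,0.34,0,0,0],[0,0,0.39,0,0,0],[0,0,0.39,0,0,0],[0,0,0.39,0,0,0],[0,0,0.39,0,0,0]]]'
python3 -m inch '[[[0,0,0,0,0,0],[0,0,0,0,0,0],[0,0,0,0,0,0],[0,0,0,0,0,0],[0,0,0,0,0,0],[0,0,0,0,0,0],[0,0,0,0,0,0],[0,0,0,0,0,0],[0,0,0,0,0,0],[0,0,0,0,0,0]]]' -1 15
```

```text
t: 3.25
eef_pos: [0.4601, -0.0955, 0.0781]
ee_rot: [0.004, -3.14, -0.001]
wrist_force: [0.5, 0.1, 0.9]
opening: 0.0954
finger_force: 0.0
t: 3.83
eef_pos: [0.4618, -0.0975, 0.022]
ee_rot: [-0.0, 3.139, -0.002]
wrist_force: [-0.1, -0.2, -1.1]
opening: 0.0952
finger_force: 0.0
t: 4.67
eef_pos: [0.4604, -0.0973, 0.0203]
ee_rot: [0.0, 3.142, 0.0]
wrist_force: [0.0, 1.5, 2.1]
opening: 0.0625
finger_force: 15.0
```

```bash

python3 -m inch '[[[0,0,-0.05,0,0,0],[0,0,-0.2,0,0,0],[0,0,-0.4,0,0,0],[0,0,-0.6,0,0,0],[0,0,-0.75,0,0,0],[0,0,-0.8,0,0,0],[0,0,-0.8,0,0,0]]]'
python3 -m inch '[[[0,0.05,0,0,0,0],[0,0.2,0,0,0,0],[-0.02,0.4,0,0,0,0],[-0.04,0.6,0,0,0,0],[-0.05,0.8,0,0,0,0],[-0.057,0.923,0,0,0,0]]]'
python3 -m inch '[[[0,0.2,0,0,0,0],[-0.02,0.4,0,0,0,0],[-0.04,0.6,0,0,0,0],[-0.05,0.8,0,0,0,0],[-0.057,0.923,0,0,0,0]]]'
python3 -m inch '[[[0,0.2,0,0,0,0],[-0.02,0.4,0,0,0,0],[-0.04,0.6,0,0,0,0],[-0.05,0.8,0,0,0,0],[-0.057,0.9,0,0,0,0],[-0.057,0.923,0,0,0,0],[-0.057,0.923,0,0,0,0],[-0.057,0.923,0,0,0,0]]]'
python3 -c "
from h import *
s,im=snap('wrist','w3.png');print(s['eef_pos'],s['opening'])"
```

```text
t: 5.25
eef_pos: [0.4619, -0.0979, 0.1428]
ee_rot: [0.0, 3.137, -0.003]
wrist_force: [0.4, 0.0, -0.5]
opening: 0.0627
finger_force: 15.0
t: 5.75
eef_pos: [0.4669, 0.0438, 0.1372]
ee_rot: [0.002, -3.137, -0.002]
wrist_force: [0.3, -0.3, 0.0]
opening: 0.0627
finger_force: 15.0
t: 6.17
eef_pos: [0.4754, 0.182, 0.1372]
ee_rot: [0.002, -3.137, 0.001]
wrist_force: [0.4, -0.1, -0.6]
opening: 0.0627
finger_force: 15.0
t: 6.83
eef_pos: [0.4853, 0.3171, 0.1387]
ee_rot: [-0.0, -3.139, 0.003]
wrist_force: [0.9, -0.8, -0.7]
opening: 0.0627
finger_force: 15.0
[0.4852775  0.31705517 0.13870333] 0.0626571525506573
```

View pics/w3.png

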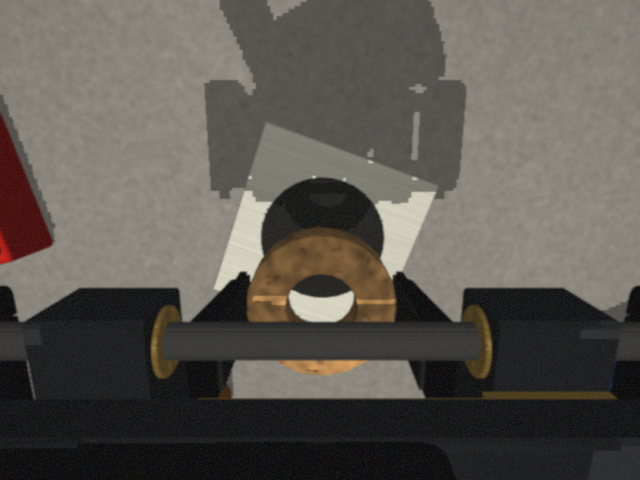

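The ring is held level at (322,300), with the pad below it at (322,235).

```bash

python3 -m inch '[[[0,0.006,0.05,0,0,0],[0,0.006,0.2,0,0,0],[0,0.006,0.4,0,0,0],[0,0.006,0.55,0,0,0],[0,0.006,0.65,0,0,0],[0,0.006,0.69,0,0,0],[0,0.006,0.71,0,0,0],[0,0.006,0.725,0,0,0],[0,0.006,0.735,0,0,0],[0,0.006,0.735,0,0,0],[0,0.006,0.735,0,0,0]]]'
```

```text
t: 7.8
eef_pos: [0.4869, 0.3193, 0.0311]
ee_rot: [0.0, 3.14, 0.001]
wrist_force: [-0.0, -0.1, -0.9]
opening: 0.0627
finger_force: 15.0
```

```bash

python3 -m inch '[[[0,0,0.006,0,0,0],[0,0,0.012,0,0,0],[0,0,0.012,0,0,0],[0,0,0.012,0,0,0]]]'
python3 -c "
from h import *
print(robot.read_state()['eef_pos'])"
python3 -m inch '[[[0,0,0.006,0,0,0],[0,0,0.01,0,0,0],[0,0,0.01,0,0,0],[0,0,0.01,0,0,0]]]'
```

```text
t: 8.13
eef_pos: [0.4862, 0.3191, 0.0283]
ee_rot: [0.0, 3.141, 0.0]
wrist_force: [0.4, 0.6, 0.7]
opening: 0.0622
finger_force: 15.0
[0.48619978 0.31907054 0.02831524]
t: 8.47
eef_pos: [0.4863, 0.3191, 0.0282]
ee_rot: [-0.0, -3.141, 0.0]
wrist_force: [-3.9, -1.8, 9.5]
opening: 0.0631
finger_force: 15.0
```

```bash

python3 -m inch '[[[0,0,-0.005,0,0,0],[0,0,-0.005,0,0,0],[0,0,-0.005,0,0,0],[0,0,-0.005,0,0,0],[0,0,-0.005,0,0,0],[0,0,-0.005,0,0,0]]]' 1
python3 -m inch '[[[0,0,-0.1,0,0,0],[0,0,-0.3,0,0,0],[0,0,-0.55,0,0,0],[0,0,-0.8,0,0,0],[0,0,-1,0,0,0],[0,0,-1,0,0,0],[0,0,-1,0,0,0]]]'
python3 -m inch '[[[0,0,-0.33,0,0,0],[0,0,-0.33,0,0,0],[0,0,-0.33,0,0,0],[0,0,-0.33,0,0,0]]]'
python3 -c "
from h import *
s,im=snap('wrist','w4.png'); print(s['eef_pos'])"
```

```text
t: 8.97
eef_pos: [0.4859, 0.3189, 0.0271]
ee_rot: [-0.0, -3.141, 0.0]
wrist_force: [1.0, -0.3, -1.4]
opening: 0.0935
finger_force: 0.0
t: 9.55
eef_pos: [0.4875, 0.3197, 0.1803]
ee_rot: [0.0, 3.137, 0.004]
wrist_force: [0.2, -0.5, 0.3]
opening: 0.0951
finger_force: 0.0
t: 9.88
eef_pos: [0.4859, 0.3188, 0.2257]
ee_rot: [-0.0, -3.141, 0.001]
wrist_force: [-0.5, 0.1, -0.2]
opening: 0.095
finger_force: 0.0
[0.48594676 0.31883518 0.22574831]
```

View pics/w4.png

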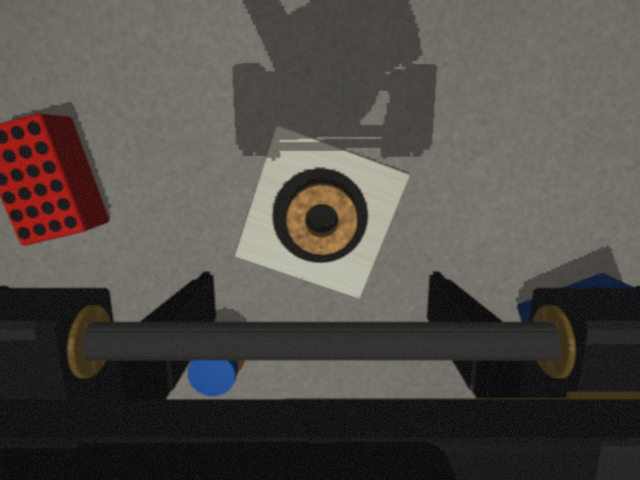

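The ring is flat in the middle of the pad, at (322,219).

```bash
python3 - <<'E'
from h import *
im=cv2.imread('pics/w4.png'); s=robot.read_state()
h=cv2.cvtColor(im,cv2.COLOR_BGR2HSV); m=cv2.inRange(h,(5,110,70),(25,255,255)); m[290:]=0
cs,_=cv2.findContours(m,0,2); c=max(cs,key=cv2.contourArea); e=cv2.fitEllipse(c); print(e, ray(cam('wrist',s),*e[0],.026))
E
python3 -m inch '[[[-0.02,-0.05,0,0,0,0],[-0.1,-0.25,0,0,0,0],[-0.13,-0.5,0,0,0,0],[-0.18,-0.75,0,0,0,0],[-0.21,-0.9,0,0,0,0]]]'
python3 -m inch '[[[-0.05,-0.25,0,0,0,0],[-0.1,-0.5,0,0,0,0],[-0.15,-0.75,0,0,0,0],[-0.21,-0.9,0,0,0,0]]]'
python3 -m inch '[[[-0.05,-0.25,0,0,0,0],[-0.1,-0.5,0,0,0,0],[-0.15,-0.75,0,0,0,0],[-0.21,-0.9,0,0,0,0]]]'
python3 -m inch '[[[-0.05,-0.25,0,0,0,0],[-0.1,-0.5,0,0,0,0],[-0.15,-0.75,0,0,0,0],[-0.21,-0.88,0,0,0,0],[-0.21,-0.88,0,0,0,0],[-0.21,-0.88,0,0,0,0],[-0.21,-0.88,0,0,0,0]]]'
cat >> h.py <<'E'
def cover(s,im,z):
    g=im.min(2); m=((g>125)&(np.ptp(im,axis=2)<60)).astype(np.uint8); m[300:]=0; m=cv2.morphologyEx(m,cv2.MORPH_CLOSE,np.ones((5,5)))
    for c in sorted(cv2.findContours(m,0,2)[0],key=cv2.contourArea)[::-1][:3]:
        if len(c)>20: e=cv2.fitEllipse(cv2.convexHull(c)); print(np.round(np.array(e[0]+e[1]),1),ray(cam('wrist',s),*e[0],z).round(4))
E
python3 - <<'E'
from h import *
s,im=snap('wrist','w5.png'); print(s['eef_pos']); cover(s,im,.028)
E
```

```text
((321.4203796386719, 219.38890075683594), (69.94621276855469, 70.6960220336914), 90.81948852539062) [0.48597893 0.31871434 0.026     ]
t: 10.35
eef_pos: [0.5171, 0.1806, 0.2246]
ee_rot: [-0.002, -3.139, 0.003]
wrist_force: [1.2, -0.9, -0.3]
opening: 0.095
finger_force: 0.0
t: 10.68
eef_pos: [0.5481, 0.0453, 0.2248]
ee_rot: [-0.004, -3.139, 0.002]
wrist_force: [0.8, 1.3, 0.9]
opening: 0.0951
finger_force: 0.0
t: 11.02
eef_pos: [0.5794, -0.0898, 0.2247]
ee_rot: [-0.004, -3.138, 0.001]
wrist_force: [-0.2, 0.8, 0.1]
opening: 0.0948
finger_force: 0.0
t: 11.6
eef_pos: [0.6111, -0.2176, 0.2252]
ee_rot: [-0.001, -3.139, -0.002]
wrist_force: [-0.4, -0.5, -0.5]
opening: 0.0952
finger_force: 0.0
[ 0.61108657 -0.2176045   0.22515625]
[318.4 228.7  72.1  74. ] [ 0.6198 -0.2195  0.028 ]
[227.5  45.   49.1  53.8] [ 0.4697 -0.2919  0.028 ]
[557.1 267.4  51.8  60.4] [ 0.6561 -0.0022  0.028 ]
```

View pics/w5.png

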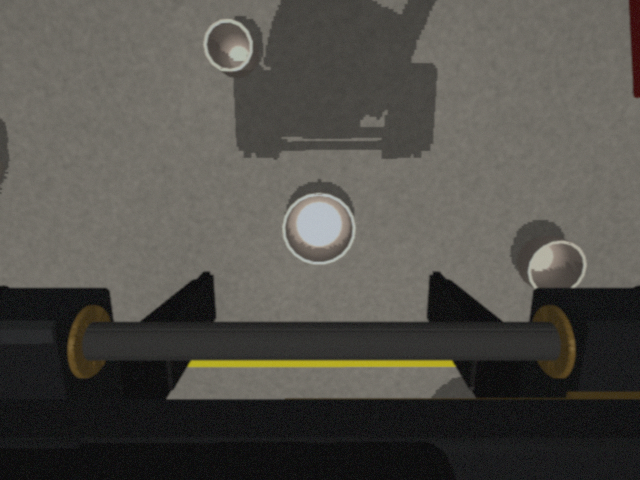

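The large cover's rim is centred at about (318,229).

```bash

python3 -m inch '[[[-0.02,0,0.2,0,0,0],[-0.058,-0.013,0.45,0,0,0],[-0.058,-0.013,0.7,0,0,0],[-0.058,-0.013,0.9,0,0,0],[-0.058,-0.013,1,0,0,0],[-0.058,-0.013,1,0,0,0],[-0.058,-0.013,1,0,0,0]]]'
python3 -m inch '[[[0,0,0.1,0,0,0],[0,0,0.2,0,0,0],[0,0,0.29,0,0,0],[0,0,0.33,0,0,0],[0,0,0.33,0,0,0],[0,0,0.33,0,0,0],[0,0,0.33,0,0,0]]]'
python3 -m inch '[[[0,0,0,0,0,0],[0,0,0,0,0,0],[0,0,0,0,0,0],[0,0,0,0,0,0],[0,0,0,0,0,0],[0,0,0,0,0,0],[0,0,0,0,0,0],[0,0,0,0,0,0],[0,0,0,0,0,0],[0,0,0,0,0,0]]]' -1 15
python3 -m inch '[[[0,0,-0.02,0,0,0],[0,0,-0.06,0,0,0],[0,0,-0.1,0,0,0],[0,0,-0.1,0,0,0],[0,0,-0.1,0,0,0]]]'
```

```text
t: 12.23
eef_pos: [0.6206, -0.2192, 0.077]
ee_rot: [0.001, -3.141, -0.0]
wrist_force: [0.3, -0.7, 0.9]
opening: 0.0953
finger_force: 0.0
t: 12.82
eef_pos: [0.621, -0.2203, 0.0278]
ee_rot: [0.001, 3.141, -0.0]
wrist_force: [-0.4, -0.1, 0.2]
opening: 0.095
finger_force: 0.0
t: 13.65
eef_pos: [0.6208, -0.22, 0.0276]
ee_rot: [0.0, 3.141, -0.0]
wrist_force: [-0.0, -0.3, 2.6]
opening: 0.0664
finger_force: 15.0
t: 14.07
eef_pos: [0.6211, -0.2203, 0.0432]
ee_rot: [0.0, 3.14, -0.001]
wrist_force: [0.5, 0.3, -1.4]
opening: 0.0667
finger_force: 15.0
```

```bash

python3 -m inch '[[[0,0,-0.05,0,0,0],[0,0,-0.2,0,0,0],[0,0,-0.4,0,0,0],[0,0,-0.6,0,0,0],[0,0,-0.75,0,0,0],[0,0,-0.8,0,0,0],[0,0,-0.8,0,0,0]]]'
python3 -m inch '[[[0.01,0.05,0,0,0,0],[0.05,0.2,0,0,0,0],[0.1,0.4,0,0,0,0],[0.15,0.6,0,0,0,0],[0.2,0.8,0,0,0,0],[0.223,0.898,0,0,0,0]]]'
python3 -m inch '[[[0.05,0.2,0,0,0,0],[0.1,0.4,0,0,0,0],[0.15,0.6,0,0,0,0],[0.2,0.8,0,0,0,0],[0.223,0.898,0,0,0,0]]]'
python3 -m inch '[[[0.05,0.2,0,0,0,0],[0.1,0.4,0,0,0,0],[0.15,0.6,0,0,0,0],[0.2,0.8,0,0,0,0],[0.223,0.898,0,0,0,0]]]'
python3 -m inch '[[[0.05,0.2,0,0,0,0],[0.1,0.4,0,0,0,0],[0.15,0.6,0,0,0,0],[0.19,0.8,0,0,0,0],[0.215,0.87,0,0,0,0],[0.223,0.898,0,0,0,0],[0.223,0.898,0,0,0,0],[0.223,0.898,0,0,0,0],[0.223,0.898,0,0,0,0]]]'
python3 -c "
from h import *
s,im=snap('wrist','w6.png');print(s['eef_pos'],s['opening'])"
```

```text
t: 14.65
eef_pos: [0.6222, -0.2207, 0.1658]
ee_rot: [0.0, 3.136, -0.004]
wrist_force: [-0.0, 0.0, -1.5]
opening: 0.0666
finger_force: 15.0
t: 15.15
eef_pos: [0.5844, -0.0817, 0.1588]
ee_rot: [0.002, -3.136, -0.004]
wrist_force: [-0.8, 0.6, -0.9]
opening: 0.0663
finger_force: 15.0
t: 15.57
eef_pos: [0.5515, 0.0522, 0.1599]
ee_rot: [0.003, -3.137, -0.001]
wrist_force: [0.3, 0.3, -0.8]
opening: 0.0667
finger_force: 15.0
t: 15.98
eef_pos: [0.5182, 0.1865, 0.1601]
ee_rot: [0.003, -3.138, 0.0]
wrist_force: [0.2, 0.2, -1.8]
opening: 0.0669
finger_force: 15.0
t: 16.73
eef_pos: [0.4872, 0.3175, 0.1618]
ee_rot: [-0.003, -3.141, 0.001]
wrist_force: [-0.1, -0.9, -0.7]
opening: 0.0666
finger_force: 15.0
[0.4872044  0.31749993 0.16182346] 0.06656689769393481
```

View pics/w6.png

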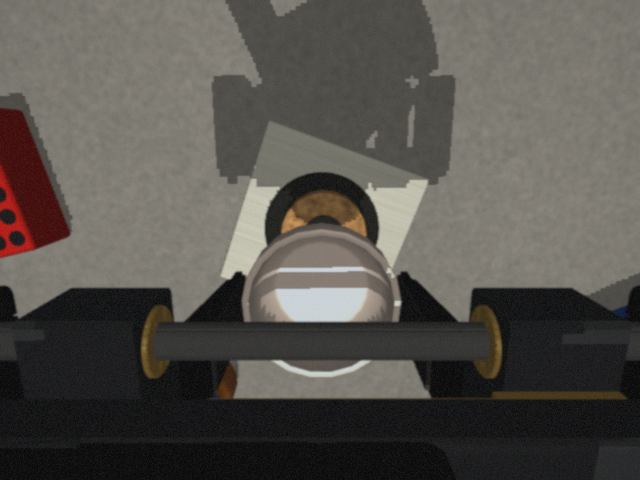

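The cover is held level at (322,300), with the ring below it.

```bash

python3 -m inch '[[[0,0.006,0.05,0,0,0],[0,0.006,0.2,0,0,0],[0,0.006,0.4,0,0,0],[0,0.006,0.55,0,0,0],[0,0.006,0.63,0,0,0],[0,0.006,0.66,0,0,0],[0,0.006,0.68,0,0,0],[0,0.006,0.695,0,0,0],[0,0.006,0.705,0,0,0],[0,0.006,0.705,0,0,0],[0,0.006,0.705,0,0,0]]]'
python3 -m inch '[[[0,0,0.006,0,0,0],[0,0,0.012,0,0,0],[0,0,0.012,0,0,0],[0,0,0.012,0,0,0],[0,0,0.012,0,0,0]]]'
```

```text
t: 17.7
eef_pos: [0.4877, 0.3201, 0.0577]
ee_rot: [0.0, 3.14, 0.001]
wrist_force: [0.4, -0.3, -0.7]
opening: 0.0664
finger_force: 15.0
t: 18.12
eef_pos: [0.487, 0.3197, 0.0548]
ee_rot: [-0.0, -3.142, -0.0]
wrist_force: [-0.6, -0.7, -0.2]
opening: 0.0664
finger_force: 15.0
```

```bash

python3 -m inch '[[[0,0,0.004,0,0,0],[0,0,0.008,0,0,0],[0,0,0.008,0,0,0],[0,0,0.008,0,0,0],[0,0,0.008,0,0,0]]]'
```

```text
t: 18.53
eef_pos: [0.487, 0.3197, 0.0536]
ee_rot: [0.0, 3.142, 0.0]
wrist_force: [-0.6, -0.7, -0.7]
opening: 0.0666
finger_force: 15.0
```

```bash

python3 -m inch '[[[0,0,0.003,0,0,0],[0,0,0.007,0,0,0],[0,0,0.007,0,0,0],[0,0,0.007,0,0,0],[0,0,0.007,0,0,0]]]'
```

```text
t: 18.95
eef_pos: [0.4871, 0.3197, 0.0536]
ee_rot: [-0.0, -3.141, 0.0]
wrist_force: [-2.9, -1.6, 6.0]
opening: 0.0668
finger_force: 15.0
```

```bash

python3 -m inch '[[[0,0,-0.005,0,0,0],[0,0,-0.005,0,0,0],[0,0,-0.005,0,0,0],[0,0,-0.005,0,0,0],[0,0,-0.005,0,0,0],[0,0,-0.005,0,0,0]]]' 1
python3 -m inch '[[[0,0,-0.1,0,0,0],[0,0,-0.3,0,0,0],[0,0,-0.55,0,0,0],[0,0,-0.8,0,0,0],[0,0,-1,0,0,0],[0,0,-1,0,0,0],[0,0,-1,0,0,0]]]'
python3 -m inch '[[[0,0,-0.15,0,0,0],[0,0,-0.15,0,0,0],[0,0,-0.15,0,0,0],[0,0,-0.15,0,0,0]]]'
python3 - <<'E'
from h import *
s,im=snap('wrist','w7.png'); print(s['eef_pos']); 
C=cam('wrist',s)
m=((im.min(2)>125)&(np.ptp(im,axis=2)<60)).astype(np.uint8)*255
cv2.imwrite('pics/w7m.png',np.hstack([im[150:310,220:420,::-1],cv2.cvtColor(m[150:310,220:420],8)]).repeat(2,0).repeat(2,1))
print(proj(C,(.486,.3187,.054)))
E
```

```text
t: 19.45
eef_pos: [0.487, 0.3196, 0.0531]
ee_rot: [-0.0, -3.141, 0.0]
wrist_force: [0.9, 0.2, -0.1]
opening: 0.0946
finger_force: 0.0
t: 20.03
eef_pos: [0.4883, 0.3204, 0.2063]
ee_rot: [0.0, 3.137, 0.004]
wrist_force: [0.2, 0.7, 0.4]
opening: 0.0949
finger_force: 0.0
t: 20.37
eef_pos: [0.4864, 0.3194, 0.2237]
ee_rot: [-0.0, -3.139, 0.002]
wrist_force: [-0.2, 0.6, 0.3]
opening: 0.095
finger_force: 0.0
[0.48635226 0.31936222 0.22373141]
[320.39980118 224.81638748]
```

View pics/w7m.png

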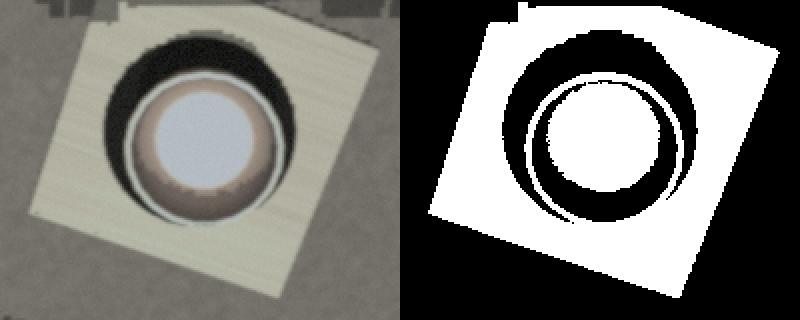

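The large cover sits level on the ring. Its rim centre is at about (322,224) in the full frame, which is roughly (0.4857, 0.320).

```bash

python3 -m inch '[[[-0.02,-0.05,0,0,0,0],[-0.1,-0.2,0,0,0,0],[-0.2,-0.45,0,0,0,0],[-0.3,-0.65,0,0,0,0],[-0.35,-0.738,0,0,0,0]]]'
python3 -m inch '[[[-0.1,-0.2,0,0,0,0],[-0.2,-0.45,0,0,0,0],[-0.3,-0.65,0,0,0,0],[-0.35,-0.738,0,0,0,0]]]'
python3 -m inch '[[[-0.1,-0.2,0,0,0,0],[-0.2,-0.45,0,0,0,0],[-0.3,-0.65,0,0,0,0],[-0.35,-0.738,0,0,0,0],[-0.35,-0.738,0,0,0,0],[-0.35,-0.738,0,0,0,0],[-0.35,-0.738,0,0,0,0]]]'
python3 - <<'E'
from h import *
s,im=snap('wrist','w8.png'); print(s['eef_pos']); cover(s,im,.038)
E
```

```text
t: 20.83
eef_pos: [0.5402, 0.2054, 0.2246]
ee_rot: [-0.004, -3.141, 0.003]
wrist_force: [0.4, -0.1, 0.1]
opening: 0.0951
finger_force: 0.0
t: 21.17
eef_pos: [0.5927, 0.0943, 0.2247]
ee_rot: [-0.005, -3.141, 0.002]
wrist_force: [0.1, -0.5, -0.7]
opening: 0.0951
finger_force: 0.0
t: 21.75
eef_pos: [0.6438, -0.0113, 0.2252]
ee_rot: [0.001, -3.14, -0.001]
wrist_force: [0.2, 1.0, -0.2]
opening: 0.0953
finger_force: 0.0
[ 0.64383713 -0.01129367  0.22524894]
[324.5 231.9  58.1  59.8] [ 0.6535 -0.0081  0.038 ]
[600.3  82.2  12.4  14.9] [0.5319 0.2106 0.038 ]
```

View pics/w8.png

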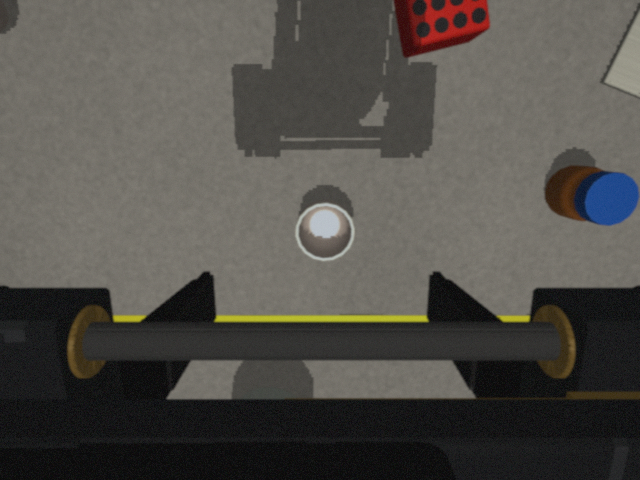

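The medium cover's rim is at (324,232).

```bash

python3 -m inch '[[[-0.02,0,0.2,0,0,0],[-0.065,0.021,0.45,0,0,0],[-0.065,0.021,0.7,0,0,0],[-0.065,0.021,0.9,0,0,0],[-0.065,0.021,1,0,0,0],[-0.065,0.021,1,0,0,0],[-0.065,0.021,1,0,0,0]]]'
python3 -m inch '[[[0,0,0.1,0,0,0],[0,0,0.2,0,0,0],[0,0,0.24,0,0,0],[0,0,0.24,0,0,0],[0,0,0.24,0,0,0],[0,0,0.24,0,0,0],[0,0,0.24,0,0,0]]]'
```

```text
t: 22.38
eef_pos: [0.654, -0.0084, 0.076]
ee_rot: [0.001, -3.141, -0.0]
wrist_force: [-0.1, 0.9, 0.5]
opening: 0.0954
finger_force: 0.0
t: 22.97
eef_pos: [0.6548, -0.0094, 0.0406]
ee_rot: [0.0, 3.14, -0.0]
wrist_force: [-0.7, 0.0, 0.8]
opening: 0.0951
finger_force: 0.0
```

Height is 0.0406, so I'll grip.

```bash

python3 -m inch '[[[0,0,0,0,0,0],[0,0,0,0,0,0],[0,0,0,0,0,0],[0,0,0,0,0,0],[0,0,0,0,0,0],[0,0,0,0,0,0],[0,0,0,0,0,0],[0,0,0,0,0,0],[0,0,0,0,0,0],[0,0,0,0,0,0]]]' -1 15
python3 -m inch '[[[0,0,-0.01,0,0,0],[0,0,-0.03,0,0,0],[0,0,-0.06,0,0,0],[0,0,-0.06,0,0,0],[0,0,-0.06,0,0,0]]]'
```

```text
t: 23.8
eef_pos: [0.6541, -0.0092, 0.0398]
ee_rot: [-0.0, -3.141, -0.0]
wrist_force: [0.5, 0.5, -0.0]
opening: 0.0507
finger_force: 15.0
t: 24.22
eef_pos: [0.6546, -0.0094, 0.0495]
ee_rot: [0.0, 3.14, -0.0]
wrist_force: [0.8, -0.2, -0.5]
opening: 0.0504
finger_force: 15.0
```

```bash

python3 -m inch '[[[0,0,-0.05,0,0,0],[0,0,-0.2,0,0,0],[0,0,-0.4,0,0,0],[0,0,-0.6,0,0,0],[0,0,-0.75,0,0,0],[0,0,-0.8,0,0,0],[0,0,-0.8,0,0,0]]]'
python3 -m inch '[[[0.02,0.05,0,0,0,0],[0.1,0.2,0,0,0,0],[0.2,0.4,0,0,0,0],[0.3,0.6,0,0,0,0],[0.373,0.731,0,0,0,0]]]'
python3 -m inch '[[[0.1,0.2,0,0,0,0],[0.2,0.4,0,0,0,0],[0.3,0.6,0,0,0,0],[0.373,0.731,0,0,0,0]]]'
python3 -m inch '[[[0.1,0.2,0,0,0,0],[0.2,0.4,0,0,0,0],[0.3,0.55,0,0,0,0],[0.35,0.68,0,0,0,0],[0.373,0.731,0,0,0,0],[0.373,0.731,0,0,0,0],[0.373,0.731,0,0,0,0],[0.373,0.731,0,0,0,0]]]'
python3 -c "
from h import *
s,im=snap('wrist','w9.png');print(s['eef_pos'],s['opening'])"
```

```text
t: 24.8
eef_pos: [0.6558, -0.0094, 0.1724]
ee_rot: [0.0, 3.136, -0.001]
wrist_force: [0.2, 1.0, -0.4]
opening: 0.0508
finger_force: 15.0
t: 25.22
eef_pos: [0.595, 0.1027, 0.1653]
ee_rot: [0.001, -3.136, -0.001]
wrist_force: [-0.5, -0.3, -1.1]
opening: 0.0507
finger_force: 15.0
t: 25.55
eef_pos: [0.5389, 0.2122, 0.1655]
ee_rot: [0.002, -3.136, 0.001]
wrist_force: [-0.2, 0.2, -1.4]
opening: 0.0507
finger_force: 15.0
t: 26.22
eef_pos: [0.4864, 0.3186, 0.1678]
ee_rot: [-0.002, -3.14, 0.002]
wrist_force: [0.3, -0.2, -0.2]
opening: 0.0505
finger_force: 15.0
[0.48644102 0.31863681 0.1678215 ] 0.05045958950764089
```

View pics/w9.png

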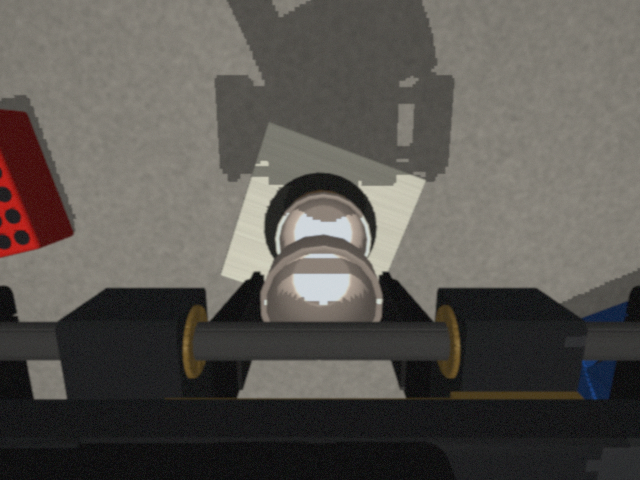

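The medium cover is held level at (322,295), above the large one. I'll check its fore-aft offset in the grip.

```bash
python3 - <<'E'
import cv2
for f,r in (('w6',range(216,240)),('w9',range(224,256))):
    im=cv2.imread(f'pics/{f}.png'); g=im[:,300:341].min(2)if 0 else im.min(2)
    print(f,[(v,int(g[v,316:329].mean())) for v in r])
    for row in (270,290,300,310): print(row,[int(x) for x in g[row,236:290:2]],[int(x) for x in g[row,360:410:2]])
E
python3 -c "
import cv2
im=cv2.imread('pics/w9.png')[215:325,240:400]
cv2.imwrite('pics/w9c.png',cv2.resize(im,None,fx=5,fy=5,interpolation=0))"
```

```text
w6 [(216, 30), (217, 33), (218, 35), (219, 34), (220, 35), (221, 35), (222, 42), (223, 57), (224, 69), (225, 72), (226, 74), (227, 76), (228, 81), (229, 103), (230, 124), (231, 129), (232, 123), (233, 117), (234, 111), (235, 104), (236, 91), (237, 88), (238, 87), (239, 90)]
270 [167, 159, 160, 169, 176, 179, 175, 132, 110, 113, 113, 95, 72, 83, 91, 90, 94, 97, 114, 140, 154, 185, 202, 199, 199, 204, 199] [187, 189, 170, 154, 144, 134, 109, 92, 88, 85, 79, 73, 93, 134, 189, 176, 121, 116, 115, 115, 113, 110, 111, 107, 111]
290 [14, 17, 12, 34, 100, 114, 115, 93, 71, 76, 81, 88, 90, 93, 95, 99, 97, 104, 117, 148, 187, 203, 204, 200, 202, 202, 202] [202, 204, 202, 187, 158, 141, 124, 96, 90, 91, 91, 86, 82, 76, 72, 72, 92, 111, 112, 94, 37, 16, 11, 24, 17]
300 [13, 16, 29, 91, 114, 113, 92, 70, 75, 80, 82, 85, 105, 127, 131, 135, 135, 140, 142, 147, 158, 180, 203, 202, 202, 202, 205] [204, 203, 179, 153, 143, 141, 141, 135, 132, 127, 121, 110, 94, 76, 71, 67, 70, 109, 142, 136, 109, 37, 23, 20, 24]
310 [10, 16, 22, 53, 106, 113, 108, 75, 75, 76, 79, 81, 89, 87, 99, 124, 132, 132, 136, 1
[... 758 characters left out ...]
, 120, 124, 119, 117, 114, 118]
290 [84, 27, 19, 10, 10, 10, 10, 24, 13, 12, 19, 18, 51, 104, 116, 117, 93, 77, 74, 80, 89, 105, 114, 103, 125, 130, 135] [121, 109, 90, 91, 82, 71, 71, 92, 115, 117, 96, 29, 21, 18, 10, 20, 14, 13, 16, 16, 21, 13, 17, 81, 115]
300 [19, 26, 16, 18, 18, 11, 11, 17, 21, 25, 14, 22, 72, 113, 164, 156, 78, 77, 79, 78, 82, 87, 87, 92, 96, 95, 101] [87, 81, 76, 77, 75, 71, 70, 70, 143, 206, 192, 116, 28, 19, 28, 29, 23, 17, 10, 11, 27, 22, 15, 10, 15]
310 [11, 13, 17, 11, 12, 24, 14, 14, 19, 23, 19, 21, 53, 109, 120, 97, 72, 78, 75, 75, 77, 84, 82, 88, 88, 91, 96] [84, 77, 76, 72, 67, 67, 69, 74, 106, 118, 110, 55, 21, 10, 22, 23, 17, 15, 26, 10, 14, 16, 10, 19, 10]
```

View pics/w9c.png

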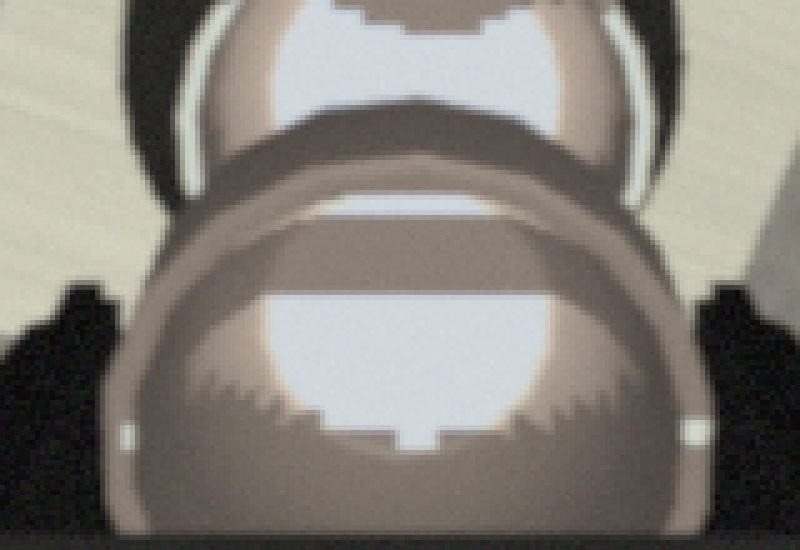

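The medium rim's rear edge is at row ~245, as expected for a centred grip. Lowering it now.

```bash

python3 -m inch '[[[0,0.006,0.05,0,0,0],[0,0.006,0.2,0,0,0],[0,0.006,0.35,0,0,0],[0,0.006,0.43,0,0,0],[0,0.006,0.45,0,0,0],[0,0.006,0.45,0,0,0]]]'
python3 -m inch '[[[0,0,0.02,0,0,0],[0,0,0.05,0,0,0],[0,0,0.08,0,0,0],[0,0,0.11,0,0,0],[0,0,0.14,0,0,0],[0,0,0.165,0,0,0],[0,0,0.18,0,0,0],[0,0,0.185,0,0,0],[0,0,0.185,0,0,0],[0,0,0.185,0,0,0]]]'
```

```text
t: 26.77
eef_pos: [0.4859, 0.3197, 0.0999]
ee_rot: [-0.002, -3.139, 0.002]
wrist_force: [0.7, -1.1, -0.1]
opening: 0.0504
finger_force: 15.0
t: 27.6
eef_pos: [0.4865, 0.3206, 0.0737]
ee_rot: [0.0, 3.141, 0.0]
wrist_force: [0.5, -0.5, 0.0]
opening: 0.0509
finger_force: 15.0
```

Need about 3.5 mm more.

```bash

python3 -m inch '[[[0,0,0.006,0,0,0],[0,0,0.012,0,0,0],[0,0,0.016,0,0,0],[0,0,0.016,0,0,0],[0,0,0.016,0,0,0]]]'
python3 -m inch '[[[0,0,0.004,0,0,0],[0,0,0.007,0,0,0],[0,0,0.007,0,0,0],[0,0,0.007,0,0,0],[0,0,0.007,0,0,0]]]'
```

```text
t: 28.02
eef_pos: [0.4864, 0.3206, 0.0711]
ee_rot: [-0.0, -3.142, 0.0]
wrist_force: [-0.2, 0.2, -0.1]
opening: 0.0508
finger_force: 15.0
t: 28.43
eef_pos: [0.4864, 0.3206, 0.0701]
ee_rot: [-0.0, -3.142, 0.0]
wrist_force: [-0.7, 1.0, -1.4]
opening: 0.0504
finger_force: 15.0
```

```bash

python3 -m inch '[[[0,0,0.003,0,0,0],[0,0,0.006,0,0,0],[0,0,0.006,0,0,0],[0,0,0.006,0,0,0],[0,0,0.006,0,0,0]]]'
```

```text
t: 28.85
eef_pos: [0.4866, 0.3207, 0.0698]
ee_rot: [0.0, 3.141, 0.0]
wrist_force: [-1.8, -1.2, 4.8]
opening: 0.0506
finger_force: 15.0
```

```bash

python3 -m inch '[[[0,0,-0.005,0,0,0],[0,0,-0.005,0,0,0],[0,0,-0.005,0,0,0],[0,0,-0.005,0,0,0],[0,0,-0.005,0,0,0],[0,0,-0.005,0,0,0]]]' 1
python3 -m inch '[[[0,0,-0.1,0,0,0],[0,0,-0.3,0,0,0],[0,0,-0.55,0,0,0],[0,0,-0.8,0,0,0],[0,0,-1,0,0,0],[0,0,-1,0,0,0],[0,0,-1,0,0,0],[0,0,-1,0,0,0]]]'
python3 - <<'E'
from h import *
s,im=snap('wrist','w10.png'); print(s['eef_pos']); C=cam('wrist',s); print(proj(C,(.486,.3205,.068)),proj(C,(.486,.3205,.054)))
cv2.imwrite('pics/w10c.png',im[150:310,220:420,::-1].repeat(3,0).repeat(3,1))
E
```

```text
t: 29.35
eef_pos: [0.4863, 0.3205, 0.0697]
ee_rot: [-0.0, -3.141, 0.0]
wrist_force: [0.1, -0.2, -0.6]
opening: 0.0854
finger_force: 0.0
t: 30.02
eef_pos: [0.486, 0.3204, 0.2192]
ee_rot: [-0.0, -3.141, 0.001]
wrist_force: [0.6, 0.4, -0.4]
opening: 0.0949
finger_force: 0.0
[0.48601025 0.3204074  0.21916876]
[321.18875518 229.75488135] [321.16814292 226.05820615]
```

View pics/w10c.png

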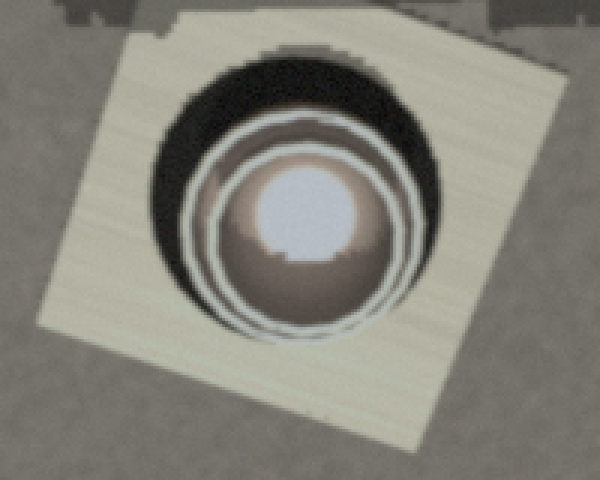

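```bash

python3 -m inch '[[[0,-0.05,0,0,0,0],[0.01,-0.25,0,0,0,0],[0.02,-0.5,0,0,0,0],[0.03,-0.75,0,0,0,0],[0.031,-0.81,0,0,0,0]]]'
python3 -m inch '[[[0.01,-0.25,0,0,0,0],[0.02,-0.5,0,0,0,0],[0.03,-0.75,0,0,0,0],[0.031,-0.81,0,0,0,0]]]'
python3 -m inch '[[[0.01,-0.25,0,0,0,0],[0.02,-0.5,0,0,0,0],[0.03,-0.75,0,0,0,0],[0.031,-0.81,0,0,0,0]]]'
python3 -m inch '[[[0.01,-0.25,0,0,0,0],[0.02,-0.5,0,0,0,0],[0.03,-0.75,0,0,0,0],[0.031,-0.81,0,0,0,0]]]'
python3 -m inch '[[[0.01,-0.25,0,0,0,0],[0.02,-0.5,0,0,0,0],[0.03,-0.75,0,0,0,0],[0.031,-0.81,0,0,0,0],[0.031,-0.81,0,0,0,0],[0.031,-0.81,0,0,0,0],[0.031,-0.81,0,0,0,0]]]'
python3 - <<'E'
from h import *
s,im=snap('wrist','w11.png'); print(s['eef_pos']); cover(s,im,.048)
E
```

```text
t: 30.48
eef_pos: [0.4805, 0.195, 0.2178]
ee_rot: [-0.005, -3.138, 0.004]
wrist_force: [0.0, 0.9, -0.4]
opening: 0.0951
finger_force: 0.0
t: 30.82
eef_pos: [0.476, 0.0739, 0.2185]
ee_rot: [-0.006, -3.139, 0.003]
wrist_force: [0.1, 1.3, 0.0]
opening: 0.0955
finger_force: 0.0
t: 31.15
eef_pos: [0.4716, -0.0473, 0.2188]
ee_rot: [-0.007, -3.14, 0.002]
wrist_force: [0.5, 0.0, -0.3]
opening: 0.0949
finger_force: 0.0
t: 31.48
eef_pos: [0.4672, -0.1685, 0.219]
ee_rot: [-0.006, -3.14, 0.001]
wrist_force: [0.2, 0.6, 0.4]
opening: 0.0949
finger_force: 0.0
t: 32.07
eef_pos: [0.4632, -0.2851, 0.2193]
ee_rot: [0.002, -3.141, -0.002]
wrist_force: [-0.6, -0.3, 0.2]
opening: 0.095
finger_force: 0.0
[ 0.46320333 -0.2851407   0.21932932]
[358.2   7.6  35.2 176.8] [ 0.3027 -0.2579  0.048 ]
[317.3 236.9  44.1  45.4] [ 0.4736 -0.2879  0.048 ]
```

The medium cover is nested and centred in the large one (rim at ~(322,230) in the full frame). The small cover's rim is detected at (317,237).

```bash

python3 -m inch '[[[-0.02,0,0.15,0,0,0],[-0.069,-0.018,0.35,0,0,0],[-0.069,-0.018,0.6,0,0,0],[-0.069,-0.018,0.75,0,0,0],[-0.069,-0.018,0.8,0,0,0],[-0.069,-0.018,0.8,0,0,0],[-0.069,-0.018,0.8,0,0,0]]]'
python3 -m inch '[[[0,0,0.1,0,0,0],[0,0,0.2,0,0,0],[0,0,0.3,0,0,0],[0,0,0.33,0,0,0],[0,0,0.33,0,0,0],[0,0,0.33,0,0,0],[0,0,0.33,0,0,0]]]'
```

```text
t: 32.7
eef_pos: [0.474, -0.2891, 0.101]
ee_rot: [-0.001, 3.141, -0.001]
wrist_force: [0.4, -0.1, 0.7]
opening: 0.0951
finger_force: 0.0
t: 33.28
eef_pos: [0.4745, -0.2904, 0.0526]
ee_rot: [0.0, 3.139, -0.003]
wrist_force: [0.6, 0.4, 0.1]
opening: 0.0948
finger_force: 0.0
```

```bash

python3 -m inch '[[[0.004,0.012,0.005,0,0,0],[0.004,0.012,0.005,0,0,0],[0.004,0.012,0.005,0,0,0],[0.004,0.012,0.005,0,0,0]]]'
python3 -m inch '[[[0,0,0,0,0,0],[0,0,0,0,0,0],[0,0,0,0,0,0],[0,0,0,0,0,0],[0,0,0,0,0,0],[0,0,0,0,0,0],[0,0,0,0,0,0],[0,0,0,0,0,0],[0,0,0,0,0,0],[0,0,0,0,0,0],[0,0,0,0,0,0],[0,0,0,0,0,0]]]' -1 15
python3 -m inch '[[[0,0,-0.01,0,0,0],[0,0,-0.03,0,0,0],[0,0,-0.06,0,0,0],[0,0,-0.06,0,0,0],[0,0,-0.06,0,0,0]]]'
```

```text
t: 33.62
eef_pos: [0.4729, -0.2879, 0.05]
ee_rot: [0.0, 3.141, -0.001]
wrist_force: [-0.3, -0.8, -0.6]
opening: 0.0953
finger_force: 0.0
t: 34.62
eef_pos: [0.4727, -0.2878, 0.0497]
ee_rot: [0.0, 3.142, -0.0]
wrist_force: [-0.1, 0.7, 0.3]
opening: 0.0384
finger_force: 15.0
t: 35.03
eef_pos: [0.4731, -0.2881, 0.0593]
ee_rot: [0.0, 3.141, -0.001]
wrist_force: [-0.6, -0.5, -0.7]
opening: 0.0383
finger_force: 15.0
```

```bash

python3 -m inch '[[[0,0,-0.05,0,0,0],[0,0,-0.2,0,0,0],[0,0,-0.4,0,0,0],[0,0,-0.6,0,0,0],[0,0,-0.75,0,0,0],[0,0,-0.8,0,0,0],[0,0,-0.8,0,0,0]]]'
python3 -m inch '[[[0,0.05,0,0,0,0],[0,0.2,0,0,0,0],[-0.01,0.4,0,0,0,0],[-0.01,0.6,0,0,0,0],[-0.017,0.811,0,0,0,0]]]'
python3 -m inch '[[[0,0.2,0,0,0,0],[-0.01,0.4,0,0,0,0],[-0.01,0.6,0,0,0,0],[-0.017,0.811,0,0,0,0]]]'
python3 -m inch '[[[0,0.2,0,0,0,0],[-0.01,0.4,0,0,0,0],[-0.01,0.6,0,0,0,0],[-0.017,0.811,0,0,0,0]]]'
python3 -m inch '[[[0,0.2,0,0,0,0],[-0.01,0.4,0,0,0,0],[-0.01,0.6,0,0,0,0],[-0.017,0.811,0,0,0,0]]]'
python3 -m inch '[[[0,0.2,0,0,0,0],[-0.01,0.4,0,0,0,0],[-0.01,0.6,0,0,0,0],[-0.017,0.75,0,0,0,0],[-0.017,0.811,0,0,0,0],[-0.017,0.811,0,0,0,0],[-0.017,0.811,0,0,0,0],[-0.017,0.811,0,0,0,0],[-0.017,0.811,0,0,0,0]]]'
python3 -c "
from h import *
s,im=snap('wrist','w12.png');print(s['eef_pos'],s['opening'])
cv2.imwrite('pics/w12c.png',im[170:330,220:420,::-1].repeat(4,0)[:600].repeat(4,1))"
```

```text
t: 35.62
eef_pos: [0.474, -0.2887, 0.1818]
ee_rot: [0.0, 3.137, -0.005]
wrist_force: [0.6, 0.0, -0.1]
opening: 0.0379
finger_force: 15.0
t: 36.03
eef_pos: [0.4735, -0.1641, 0.1755]
ee_rot: [-0.002, -3.137, -0.004]
wrist_force: [0.0, -1.0, -0.1]
opening: 0.0386
finger_force: 15.0
t: 36.37
eef_pos: [0.4758, -0.0425, 0.1757]
ee_rot: [-0.001, -3.137, -0.002]
wrist_force: [0.2, 0.6, -1.1]
opening: 0.0382
finger_force: 15.0
t: 36.7
eef_pos: [0.4783, 0.0788, 0.1757]
ee_rot: [-0.001, -3.137, 0.0]
wrist_force: [0.5, 0.2, -1.1]
opening: 0.0385
finger_force: 15.0
t: 37.03
eef_pos: [0.4808, 0.2001, 0.1756]
ee_rot: [-0.0, -3.137, 0.002]
wrist_force: [1.0, -0.6, -1.3]
opening: 0.0382
finger_force: 15.0
t: 37.78
eef_pos: [0.4855, 0.3191, 0.1782]
ee_rot: [-0.003, -3.141, 0.001]
wrist_force: [-0.8, 1.4, -0.4]
opening: 0.038
finger_force: 15.0
[0.48551164 0.31914648 0.17822517] 0.0379631987353033
```

View pics/w12c.png

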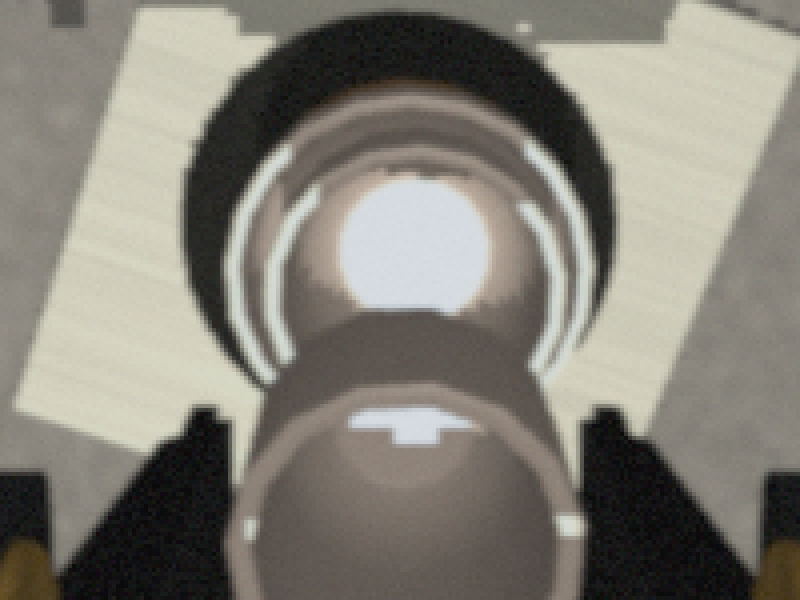

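The small cover is held level above the nested pair, with its rim's rear edge at row ~265 as predicted. Lowering.

```bash

python3 -m inch '[[[0,0.006,0.05,0,0,0],[0,0.006,0.2,0,0,0],[0,0.006,0.32,0,0,0],[0,0.006,0.38,0,0,0],[0,0.006,0.4,0,0,0],[0,0.006,0.4,0,0,0]]]'
python3 -m inch '[[[0,0,0.02,0,0,0],[0,0,0.05,0,0,0],[0,0,0.08,0,0,0],[0,0,0.11,0,0,0],[0,0,0.14,0,0,0],[0,0,0.17,0,0,0],[0,0,0.19,0,0,0],[0,0,0.21,0,0,0],[0,0,0.21,0,0,0],[0,0,0.21,0,0,0],[0,0,0.21,0,0,0]]]'
```

```text
t: 38.33
eef_pos: [0.4852, 0.3208, 0.1177]
ee_rot: [-0.001, -3.14, 0.001]
wrist_force: [-0.6, 0.1, -1.1]
opening: 0.038
finger_force: 15.0
t: 39.25
eef_pos: [0.4858, 0.3215, 0.0874]
ee_rot: [0.0, 3.141, 0.0]
wrist_force: [-0.4, 0.1, -0.3]
opening: 0.0381
finger_force: 15.0
```

```bash

python3 -m inch '[[[0,0,0.006,0,0,0],[0,-0.004,0.012,0,0,0],[0,-0.004,0.016,0,0,0],[0,-0.004,0.016,0,0,0],[0,-0.004,0.016,0,0,0]]]'
python3 -m inch '[[[0,0,0.004,0,0,0],[0,0,0.007,0,0,0],[0,0,0.007,0,0,0],[0,0,0.007,0,0,0],[0,0,0.007,0,0,0]]]'
python3 -m inch '[[[0,0,0.002,0,0,0],[0,0,0.004,0,0,0],[0,0,0.004,0,0,0],[0,0,0.004,0,0,0]]]'
```

```text
t: 39.67
eef_pos: [0.4856, 0.3207, 0.0848]
ee_rot: [-0.001, -3.142, -0.0]
wrist_force: [-0.5, 0.4, -0.9]
opening: 0.0383
finger_force: 15.0
t: 40.08
eef_pos: [0.4856, 0.3207, 0.0838]
ee_rot: [-0.0, -3.142, 0.0]
wrist_force: [-0.2, 0.5, -0.5]
opening: 0.0382
finger_force: 15.0
t: 40.42
eef_pos: [0.4859, 0.3208, 0.0837]
ee_rot: [0.0, 3.141, 0.0]
wrist_force: [-0.3, -1.5, 2.9]
opening: 0.0382
finger_force: 15.0
```

Contact came at the expected height, so I'll release and retreat.

```bash

python3 -m inch '[[[0,0,-0.004,0,0,0],[0,0,-0.004,0,0,0],[0,0,-0.004,0,0,0],[0,0,-0.004,0,0,0],[0,0,-0.004,0,0,0],[0,0,-0.004,0,0,0],[0,0,-0.004,0,0,0],[0,0,-0.004,0,0,0]]]' 1
python3 -m inch '[[[0,0,-0.1,0,0,0],[0,0,-0.3,0,0,0],[0,0,-0.55,0,0,0],[0,0,-0.8,0,0,0],[0,0,-0.95,0,0,0],[0,0,-0.95,0,0,0],[0,0,-0.95,0,0,0],[0,0,-0.95,0,0,0],[0,0,-0.95,0,0,0],[0,0,-0.95,0,0,0]]]'
python3 - <<'E'
from h import *
s,im=snap('wrist','w13.png'); s2,im2=snap('side','s13.png')
a=im[150:310,220:420]; b=im2[110:230,200:350]
cv2.imwrite('pics/end.png',np.hstack([cv2.resize(a,(400,320)),cv2.resize(b,(400,320))])[:,:,::-1])
E
```

```text
t: 41.08
eef_pos: [0.4856, 0.3207, 0.0837]
ee_rot: [-0.0, -3.142, 0.0]
wrist_force: [0.2, 0.5, 0.1]
opening: 0.0861
finger_force: 0.0
t: 41.92
eef_pos: [0.4847, 0.3202, 0.2238]
ee_rot: [-0.0, -3.138, 0.003]
wrist_force: [-0.5, -0.0, 0.7]
opening: 0.0953
finger_force: 0.0
```

View pics/end.png

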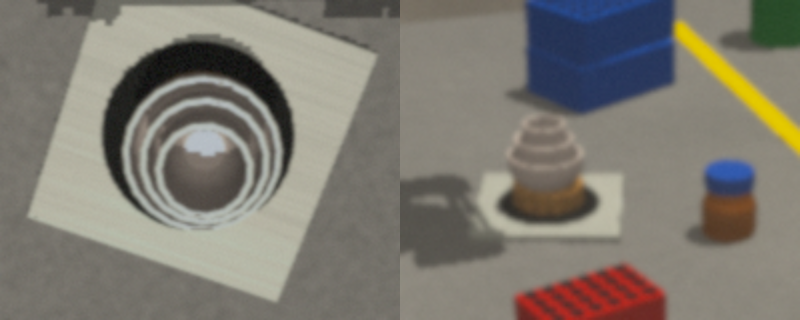

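All three covers are nested, centred and level on the ring, and the bystanders look undisturbed.

```bash
python3 -c "
from workcell import robot
print(robot.close_job())"
```

```text
the job is handed in; nothing more can be done
None
```

The ring and all three covers are stacked, nested and level on the pad in the final pictures, and the job was handed in at about 42 s; no verdict came back.

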